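# Fit the magnifier arm to its reading stand with a thumbscrew

### The job

Lay the magnifier arm flat along the bed of the green stand, with its hole over the stand's hole and the lens reaching out past the other end of the bed. Then put the blue-knobbed thumbscrew down through both holes until its washer sits on the arm, and let go. Leave the short red-knobbed screw standing in the wooden rack.

Things in the scene. Friction and masses are not known exactly. Their poses are not given: they have to be found in the camera images.
- stand_hole (a point): Centre of the 27 mm upright through hole in the fixed green stand (light green bed on a dark green foot), at the top face of its bed, 60 mm above the table. The bed: flat level slab, 20 mm thick, 60 mm wide, no side walls, from x = -25 to +135 mm in this frame (z up); 28 mm free below the slab at the hole.
- magnifier_grip (a point): Loose magnifier arm, 300 g, flat on the table: aluminium bar 46 wide, 10 thick, x = -115 to +60 mm; 100 mm black-rimmed lens centred at x = +106; 27 mm upright hole at x = -90, y = 0. Point: centre of the black grip block on the bar (40 x, 18 y, 50 mm high), 35 mm above the underside. x to the lens, z up. Centre of mass 15 mm lensward; stable on the bed.
- long_screw_knob (a point): The long thumbscrew, 60 g, blue knob, loose and upright in one of two holes (110 mm apart) of a fixed wooden rack 50 mm high. Point: centre of the round knob, 38 mm wide over its ribs, 26 mm high. 27 mm below it: underside of a 40 mm steel washer that rests on the rack; below that the shank, 12 mm thick, 44 mm long, tapered tip. z up.
- short_screw_knob (a point): Spare thumbscrew, red knob: same head, but a shank of only 16 mm, too short. Stands in the rack's other hole and stays there. Point: centre of its knob, 27 mm above the rack's top.
There are look-alikes about, which are no part of the job. Of the things that look like the part that bears long_screw_knob, the smaller one is meant. What is shaped like the part that bears stand_hole but yellow is not meant.

How it is judged:
By the outcome, as a careful person would: the job done as asked, in the order asked, and still so for the second after the job is handed in, with the robot touching nothing.
It also fails if it takes over 56 s, if anything falls off the work surface, if the arm or the gripper's body presses on something with over 40 N, if the wrist force passes 120 N, or if a joint passes its speed limit or range.

### The arm

A 7-joint arm with a two-finger parallel gripper is mounted at the origin on the work surface. World frame = base frame: x ahead of the robot, y to its left, z up, the work surface at z = 0. Lengths are in mm, angles in rad, forces in N, time in s.
With the tool pointing down it reaches from about 400 to 900 mm from the base axis. Payload 5.6 kg.
Tool frame: the origin (TCP) lies at the very end of the fingers, on their centre line; the grasp point (between the pads) lies 19 mm behind it; z points along the fingers, y is the line along which they close (so a half turn about z gives the same grasp; the last joint's range is limited). The gripper opens to 92 mm and grips with 3 to 60 N. Pads are 20 mm wide; open, the fingers measure 128 mm over their backs; the gripper's body (75 mm by 189 mm) begins 69 mm behind the grasp point.
Start: joints at [1.061, 0.468, -0.012, 1.603, 0.006, 1.071, -0.056], TCP at [292.482, -580.487, 182.092] pointing down, gripper open.
Joint ranges: [-2.53, 2.53], [-0.31, 2.02], [-1.57, 1.55], [0.28, 2.44], [-1.29, 4.43], [0.15, 1.84], [-2.92, 2.92]. Speed limits (rad/s): [2.57, 2.57, 3.14, 3.14, 3.14, 3.14, 3.14].

### API

Orientations are given as a rotation vector (axis times angle).
In Python, from rig import r, viewer, models gives the robot as it stands. The module is installed in compiled form; this text tells all that it offers.
- The arm moves only by the tool step_arm, never from a script. Its argument "commands" is a list of rows, each an object with "grip": the gripper command: -1 is shut, 1 is fully open, values between are in proportion; "dp": the shift along the tool's x, y, z in m, a list of three; "rotation": the turn, a rotation vector about the tool's x, y, z in degrees, a list of three. In form: [{"grip": grip, "dp": [tx, ty, tz], "rotation": [rx, ry, rz]}, ...]. A call has 1 to 12 rows; each row shifts and turns the commanded pose from where the row before left it, along the tool's axes as they then stand; what a row does not reach is not made up. A row lasts 1/10 s, in which the tool goes at most 50 mm and 8.59 degrees, less where a joint would pass 70% of its speed; a pose out of reach is approached as far as the arm can. A call is refused whole if a number of a shift passes 0.05 or a number of a turn 8.59, either way. A call with a gripper value outside its range is refused whole. The fingers move at their own pace and stop on an object; the grip force is fixed at half the most. Time passes only in rows, so rows that do not move let the fingers close. It gives the time, the measured TCP pose, the force, the opening and the grip force at its end, in the units of the state.
- r.get_state(): the state, without advancing time (a new reading comes with each control period).
- viewer.get_image(name): name is "scene" or "top" or "wrist"; returns (picture, depth): 420x560x3 uint8, red, green, blue; 420x560 float32, mm along the optical axis (not along the pixel's ray), 0 where there is no reading.
- viewer.calibration(name): a dict with "fx", "fy", "cx", "cy" (pixels), "k1" (the pictures are not rectified: a ray, as slopes to the right and down, at radius r is drawn at 1 + k1 r^2 times it, then the intrinsics apply), "extrinsics" (4x4, takes a point from camera to world coordinates); the wrist camera has in their place "T_tool_cam" (4x4, takes a point from camera to tool coordinates, whose origin is the TCP and whose axes are the flange's). Camera axes: x right, y up, looking along -z (the intrinsics and any distortion apply to the point x, -y, -z); pixel columns grow to the right and rows downward; lengths in mm; the calibration is good to about 2 mm. A picture is of the moment at which its call begins: read the wrist's pose just before it. calibration takes no time and is no camera call.
- r.sign_off(): hands the job in; it is judged then, once.
Trained networks look in the newest picture that a camera, given by its name, has taken for a name from the list of things; names that differ only in an ending like _2 or _b are one class to them, and where a whole thing is asked for, a point or a joint stands for the part that bears it (a point fixed in the world has none). Each returns a list of dicts, best first, with "p" (0 to 1); they miss things now and then, are a little off and sometimes report something else, mostly with a low value. They report only what shows in the picture. A call takes as long as a camera call. They do not tell look-alikes from the thing itself.
- models.find_in(camera, query): "position" ([x, y, z] in mm, in the coordinates of the camera as it stood for that picture, good to about 4 mm: the middle of the surface that is visible of it).
- models.place_of(camera, query): "position" ([x, y, z] in mm, in the coordinates of the camera as it stood for that picture, good to about 4 mm: a listed point, or the origin of a listed thing).
The state is a dict: "time_s": time; "qpos": joint angles; "qd": joint speeds; "joint_efforts": joint torques, N m; "tool_pos": TCP position; "orientation": TCP orientation; "wrist_force": force on the tool from outside, world axes, zero at the start; "moment": the same for the moment, N m; "finger_gap": finger opening in mm; "gripper_force": force on a finger pad.
Only numpy, scipy, OpenCV 4.12 (cv2) and the standard library are available. Lean on these libraries where they do the work, as an engineer would, in place of code of your own. Each camera call takes 0.05 s, during which the arm holds its last target. There are 200 camera calls.

## Working session

There is one attempt and no reset: what is moved stays moved. The work goes in short steps, Python scripts to look and compute and a tool call to move; the robot and the scene stay as the last step left them, time stands still between calls to the robot, and variables do not carry over. Pictures are saved under pics/ and viewed, at most 10 in all, crops included, and the job is handed in when it is done.

Besides the shell and the picture viewer there is one more tool, called after "Call:" as name(argument=value, ...), one argument or row to a line, values as JSON. step_arm: Moves the arm, as the interface text tells. Its arguments: {"type":"object","properties":{"commands":{"type":"array"}},"required":["commands"]}

```bash
mkdir -p pics
cat > h.py <<'E'
import numpy as np, cv2
from scipy.spatial.transform import Rotation as R
from rig import r, viewer, models
def T_tool():
    s=r.get_state(); T=np.eye(4); T[:3,:3]=R.from_rotvec(s["orientation"]).as_matrix(); T[:3,3]=s["tool_pos"]; return T
def cam(name,T=None):
    c=viewer.calibration(name)
    E=np.array(c["extrinsics"]) if name!="wrist" else (T_tool() if T is None else T)@np.array(c["T_tool_cam"])
    return c,E
def shot(name,fn=None):
    T=T_tool(); p,d=viewer.get_image(name); c,E=cam(name,T)
    if fn: cv2.imwrite("pics/"+fn,p[:,:,::-1])
    return p,d,c,E
def ray(c,u,v):
    x,y=(u-c["cx"])/c["fx"],(v-c["cy"])/c["fy"]; a,b=x,y
    for _ in range(20):
        k=1+c["k1"]*(a*a+b*b); a,b=x/k,y/k
    return np.array([a,-b,-1.])
def pix(c,E,P):
    q=np.linalg.inv(E)@np.append(P,1); a,b=q[0]/-q[2],-q[1]/-q[2]; k=1+c["k1"]*(a*a+b*b)
    return np.array([c["fx"]*a*k+c["cx"],c["fy"]*b*k+c["cy"]])
def world(c,E,u,v,depth): return (E@np.append(ray(c,u,v)*depth,1))[:3]
def onz(c,E,u,v,z):
    d=E[:3,:3]@ray(c,u,v); o=E[:3,3]; return o+d*(z-o[2])/d[2]
NAMES=["stand_hole","magnifier_grip","long_screw_knob","short_screw_knob"]
def find(name,E,c,names=NAMES):
    for n in names:
        for f in ("place_of","find_in"):
            for o in getattr(models,f)(name,n)[:4]:
                if o["p"]>.15:
                    w=(E@np.append(o["position"],1))[:3]; print(name,f,n,round(o["p"],2),w.round(0),pix(c,E,w).round(0))
E
python3 - <<'E'
from h import *
a=[]
for n in ("scene","top"):
    p,d,c,E=shot(n,n+"0.png"); np.savez(n+"0.npz",p=p,d=d); find(n,E,c); print(E[:3,3].round())
print(r.get_state())
E
```

```text
scene place_of stand_hole 0.98 [331. 173.  62.] [361. 130.]
scene place_of stand_hole 0.74 [564. 157.  60.] [378. 209.]
scene find_in stand_hole 0.86 [361. 212.  42.] [378. 142.]
scene find_in stand_hole 0.81 [579. 196.  46.] [395. 216.]
scene place_of magnifier_grip 0.79 [ 465. -261.   37.] [190. 198.]
scene find_in magnifier_grip 0.57 [ 473. -216.   14.] [211. 204.]
scene place_of long_screw_knob 0.9 [ 682. -197.   78.] [220. 274.]
scene place_of long_screw_knob 0.85 [ 698. -308.   92.] [162. 285.]
scene find_in long_screw_knob 0.89 [ 692. -197.   92.] [219. 276.]
scene find_in long_screw_knob 0.77 [ 706. -303.  106.] [163. 287.]
scene place_of short_screw_knob 0.6 [660. -91.  79.] [271. 258.]
scene find_in short_screw_knob 0.89 [669. -89.  87.] [273. 260.]
[1023. -113.  867.]
top place_of stand_hole 0.92 [334. 167.  60.] [151. 304.]
top place_of stand_hole 0.9 [559. 151.  61.] [163. 187.]
top find_in stand_hole 0.95 [344. 207.  52.] [131. 298.]
top find_in stand_hole 0.75 [546. 191.  49.] [144. 194.]
top place_of magnifier_grip 0.68 [ 459. -258.   36.] [367. 239.]
top find_in magn
[... 494 characters left out ...]
03,  0.46750016, -0.01159761,  1.6026949 ,  0.00598119,
        1.07140733, -0.05631322]), 'qd': array([ 9.96521046e-05,  1.15870183e-03, -6.03956416e-04,  1.04693308e-03,
        6.44035471e-04,  3.32168764e-04,  3.42513939e-03]), 'joint_efforts': array([ 1.53725148e-05, -5.20404196e+01, -1.26535803e-02, -2.44059151e+01,
       -5.66950219e-02,  1.12646710e-02,  2.51381073e-05]), 'tool_pos': array([ 292.47218957, -580.49145266,  182.09436234]), 'orientation': array([ 3.05642502e+00,  7.26414252e-01, -2.55607062e-05]), 'wrist_force': array([-0.93673774,  0.6564298 ,  0.62199854]), 'moment': array([-0.03462454, -0.01579095, -0.05071064]), 'gripper_force': 0.0, 'finger_gap': 92.10892408832696}
```

View pics/scene0.png

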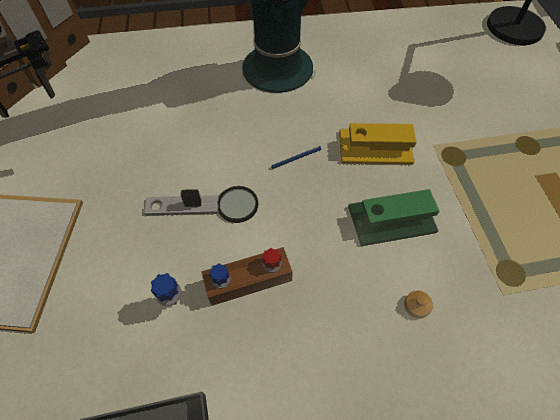

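View pics/top0.png

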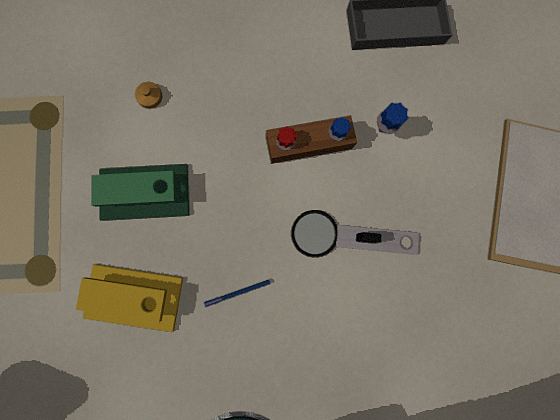

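Top view, candidates:
- **Blue screws:** the rack screw at (341,128) and a larger loose one at (395,116). The smaller one, in the rack, is meant.
- **Stands:** green at (163,187) is meant; yellow at (150,304) is not.
- **Magnifier:** hole at (406,242), grip at (368,238), lens to +y, which is already the bed's direction.

I'll confirm the two blue screws in an enlarged crop, then measure.

Run:
```python
from h import *
D=np.load("top0.npz");p,d=D["p"],D["d"];c,E=cam("top")
vv,uu=np.mgrid[0:420,0:560]
W=np.zeros((420,560,3))
for v in range(420):
    for u in range(560):
        if d[v,u]>0: W[v,u]=world(c,E,u,v,d[v,u])
np.save("W.npy",W)
hsv=cv2.cvtColor(p,cv2.COLOR_RGB2HSV)
def rect(m,name):
    n,l,st,ce=cv2.connectedComponentsWithStats(m.astype(np.uint8)); i=1+np.argmax(st[1:,4]); m=l==i
    q=W[m]; z=np.median(q[:,2]); print(name,m.sum(),"z",z.round(1),cv2.minAreaRect(q[:,:2].astype(np.float32)))
    return m
bed=rect((W[...,2]>52)&(W[...,2]<70)&(hsv[...,0]>50)&(hsv[...,0]<95)&(uu<220)&(vv<230),"bed")
bar=rect((W[...,2]>5)&(W[...,2]<15)&(uu>338)&(uu<430)&(vv>215)&(vv<262)&(p.min(2)>90),"bar")
blk=rect((W[...,2]>35)&(uu>338)&(uu<430)&(vv>215)&(vv<262),"block")
rack=rect((W[...,2]>42)&(W[...,2]<58)&(uu>255)&(uu<365)&(vv>105)&(vv<170),"rack")
kn=rect((W[...,2]>80)&(uu>320)&(uu<360)&(vv>105)&(vv<150),"knob")
k2=rect((W[...,2]>80)&(uu>375)&(uu<415)&(vv>95)&(vv<140),"bigknob")
S=np.load("scene0.npz")["p"]
a=cv2.resize(p[60:280,250:440],None,fx=2.1,fy=2.1,interpolation=3);b=cv2.resize(S[230:310,130:310],(396,180),interpolation=3)
out=np.zeros((462,800,3),np.uint8);out[:a.shape[0],:399]=a;out[:180,402:798]=b
cv2.imwrite("pics/crop1.png",out[:,:,::-1])
```

```text
bed 2453 z 60.1 ((557.0816650390625, 211.43975830078125), (61.25227737426758, 162.26638793945312), 3.3178305625915527)
bar 1170 z 10.4 ((457.68646240234375, -287.8497314453125), (171.29600524902344, 46.21790313720703), 84.3091812133789)
block 211 z 59.9 ((460.70977783203125, -257.7309875488281), (39.23335266113281, 18.064044952392578), 84.62785339355469)
rack 1938 z 50.2 ((667.8101196289062, -143.88671875), (61.607975006103516, 181.02847290039062), 10.961247444152832)
knob 267 z 89.7 ((678.1181640625, -197.71157836914062), (35.370750427246094, 35.065738677978516), 19.773841857910156)
bigknob 513 z 107.4 ((698.0437622070312, -302.99920654296875), (44.186771392822266, 44.99413299560547), 1.3381505012512207)
```

View pics/crop1.png

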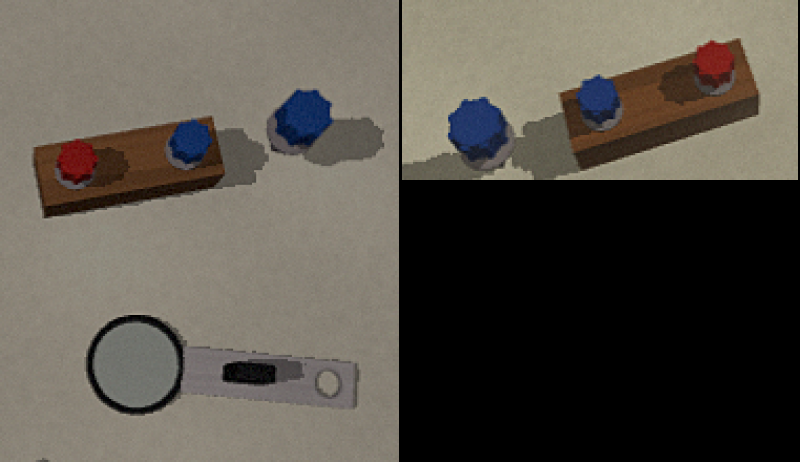

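The crop confirms it: the rack screw is smaller (35 mm against 45 mm). Moving over the magnifier.

Call:
step_arm(
  commands=[
    {"grip":1,"dp":[0,0,0],"rotation":[0,0,-8.26]},
    {"grip":1,"dp":[0,0,0],"rotation":[0,0,-8.26]},
    {"grip":1,"dp":[0,0,0],"rotation":[0,0,-8.26]},
    {"grip":1,"dp":[0,0,0],"rotation":[0,0,-8.26]},
    {"grip":1,"dp":[0,0,0],"rotation":[0,0,-8.26]},
    {"grip":1,"dp":[0,0,0],"rotation":[0,0,-8.26]},
    {"grip":1,"dp":[0,0,0],"rotation":[0,0,-8.26]},
  ],
)

```text
time_s: 1.6
tool_pos: [292.4, -580.5, 182.1]
orientation: [2.318, 2.12, -0.0]
wrist_force: [0.0, 0.1, -0.5]
finger_gap: 91.9
gripper_force: 0.0
```

Call:
step_arm(
  commands=[
    {"grip":1,"dp":[0.034,0.0137,0],"rotation":[0,0,0]},
    {"grip":1,"dp":[0.034,0.0137,0],"rotation":[0,0,0]},
    {"grip":1,"dp":[0.034,0.0137,0],"rotation":[0,0,0]},
    {"grip":1,"dp":[0.034,0.0137,0],"rotation":[0,0,0]},
    {"grip":1,"dp":[0.034,0.0137,0],"rotation":[0,0,0]},
    {"grip":1,"dp":[0.034,0.0137,0],"rotation":[0,0,0]},
    {"grip":1,"dp":[0.034,0.0137,0],"rotation":[0,0,0]},
    {"grip":1,"dp":[0.034,0.0137,0],"rotation":[0,0,0]},
    {"grip":1,"dp":[0.034,0.0137,0],"rotation":[0,0,0]},
    {"grip":1,"dp":[0.034,0.0137,0],"rotation":[0,0,0]},
    {"grip":1,"dp":[0,0,0],"rotation":[0,0,0]},
    {"grip":1,"dp":[0,0,0],"rotation":[0,0,0]},
  ],
)

```text
time_s: 2.8
tool_pos: [461.4, -254.6, 182.2]
orientation: [2.322, 2.115, -0.0]
wrist_force: [0.3, -0.1, -0.3]
finger_gap: 91.6
gripper_force: 0.0
```

Run:
```python
from h import *
T=T_tool(); print(T.round(3))
p,d,c,E=shot("wrist","w1.png"); np.savez("w1.npz",p=p,d=d,E=E); find("wrist",E,c,["magnifier_grip"])
print(np.array(c["T_tool_cam"]).round(2))
W=np.array([[world(c,E,u,v,d[v,u]) for u in range(560)] for v in range(420)])
m=(W[...,2]>53)&(W[...,2]<66)&(d>0); m&=(abs(W[...,0]-461)<40)&(abs(W[...,1]+258)<50)
q=W[m]; print(m.sum(),np.median(q[:,2]) if m.any() else 0, cv2.minAreaRect(q[:,:2].astype(np.float32)) if m.any() else 0)
```

```text
[[ 9.30000e-02  9.96000e-01  0.00000e+00  4.61384e+02]
 [ 9.96000e-01 -9.30000e-02 -0.00000e+00 -2.54582e+02]
 [-0.00000e+00  0.00000e+00 -1.00000e+00  1.82243e+02]
 [ 0.00000e+00  0.00000e+00  0.00000e+00  1.00000e+00]]
wrist place_of magnifier_grip 0.78 [ 461. -260.   34.] [280. 195.]
wrist find_in magnifier_grip 0.89 [ 465. -184.    6.] [277. 131.]
[[  -0.      0.96    0.28   78.46]
 [   1.      0.     -0.     -0.49]
 [  -0.      0.28   -0.96 -203.75]
 [   0.      0.      0.      1.  ]]
512 60.90383946268926 ((462.1368713378906, -258.5133972167969), (39.37984848022461, 16.33725929260254), 84.85025787353516)
```

View pics/w1.png

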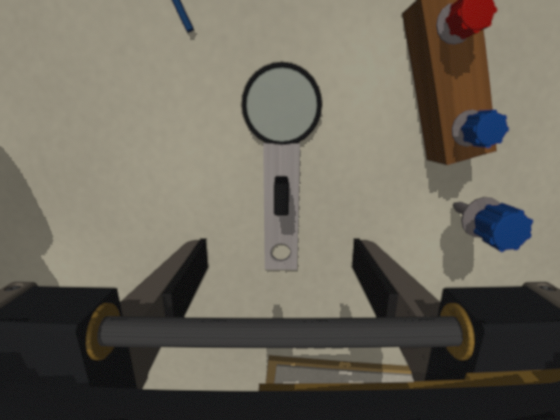

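Wrist view: grip block at (281,195), arm hole at (281,252), tool aligned with the bar. I'll grasp about 8 mm lensward, nearer the centre of mass.

Call:
step_arm(
  commands=[
    {"grip":1,"dp":[0.002,0.0002,0.03],"rotation":[0,0,0]},
    {"grip":1,"dp":[0.002,0.0002,0.03],"rotation":[0,0,0]},
    {"grip":1,"dp":[0,0,0.03],"rotation":[0,0,0]},
    {"grip":1,"dp":[0,0,0.03],"rotation":[0,0,0]},
    {"grip":1,"dp":[0,0,0.02],"rotation":[0,0,0]},
    {"grip":1,"dp":[0,0,0.02],"rotation":[0,0,0]},
    {"grip":1,"dp":[0,0,0],"rotation":[0,0,0]},
    {"grip":1,"dp":[0,0,0],"rotation":[0,0,0]},
    {"grip":-1,"dp":[0,0,0],"rotation":[0,0,0]},
    {"grip":-1,"dp":[0,0,0],"rotation":[0,0,0]},
    {"grip":-1,"dp":[0,0,0],"rotation":[0,0,0]},
    {"grip":-1,"dp":[0,0,0],"rotation":[0,0,0]},
  ],
)

```text
time_s: 4.15
tool_pos: [462.2, -251.3, 22.7]
orientation: [2.324, 2.113, 0.0]
wrist_force: [0.2, 0.8, -0.5]
finger_gap: 62.1
gripper_force: 0.0
```

Call:
step_arm(
  commands=[
    {"grip":-1,"dp":[0,0,0],"rotation":[0,0,0]},
    {"grip":-1,"dp":[0,0,0],"rotation":[0,0,0]},
    {"grip":-1,"dp":[0,0,0],"rotation":[0,0,0]},
    {"grip":-1,"dp":[0,0,0],"rotation":[0,0,0]},
  ],
)

```text
time_s: 4.55
tool_pos: [461.9, -251.0, 22.0]
orientation: [-2.324, -2.114, 0.0]
wrist_force: [0.2, -0.0, -0.2]
finger_gap: 29.9
gripper_force: 0.0
```

Call:
step_arm(
  commands=[
    {"grip":-1,"dp":[0,0,0],"rotation":[0,0,0]},
    {"grip":-1,"dp":[0,0,0],"rotation":[0,0,0]},
    {"grip":-1,"dp":[0,0,0],"rotation":[0,0,0]},
    {"grip":-1,"dp":[0,0,0],"rotation":[0,0,0]},
    {"grip":-1,"dp":[0,0,0],"rotation":[0,0,0]},
    {"grip":-1,"dp":[0,0,-0.01],"rotation":[0,0,0]},
    {"grip":-1,"dp":[0,0,-0.02],"rotation":[0,0,0]},
    {"grip":-1,"dp":[0,0,-0.02],"rotation":[0,0,0]},
    {"grip":-1,"dp":[0,0,-0.02],"rotation":[0,0,0]},
    {"grip":-1,"dp":[0,0,-0.02],"rotation":[0,0,0]},
    {"grip":-1,"dp":[0,0,-0.02],"rotation":[0,0,0]},
    {"grip":-1,"dp":[0,0,0],"rotation":[0,0,0]},
  ],
)

```text
time_s: 5.75
tool_pos: [462.9, -251.7, 134.5]
orientation: [2.322, 2.111, 0.001]
wrist_force: [-0.3, -0.2, -3.5]
finger_gap: 17.2
gripper_force: 30.0
```

Run:
```python
from h import *
# bed hole from saved top picture: dark pixels inside the bed rectangle near nominal hole
D=np.load("top0.npz");p,d=D["p"],D["d"];c,E=cam("top");g=p.sum(2).astype(int)
m=np.zeros_like(g,bool)
P=np.array([560.3,156.5,60]);u0,v0=pix(c,E,P);print(u0,v0)
vv,uu=np.mgrid[0:420,0:560]
near=(np.hypot(uu-u0,vv-v0)<12); bed=np.median(p[(np.hypot(uu-130,vv-188)<8)].sum(1)); m=near&(g<.6*bed)
for thr in(.5,.6,.7):
    m=near&(g<thr*bed); print(thr,m.sum(),[x.round(1) for x in (uu[m].mean(),vv[m].mean())],onz(c,E,uu[m].mean(),vv[m].mean(),60).round(1))
T=T_tool();p,d,c,E=shot("wrist","w2.png");np.savez("w2.npz",p=p,d=d,E=E,T=T)
print(T[:3,3],r.get_state()["finger_gap"],r.get_state()["wrist_force"])
W=np.array([[world(c,E,u,v,d[v,u]) if d[v,u]>0 else [0,0,-99] for u in range(560)] for v in range(420)])
L=(np.linalg.inv(T)@np.concatenate([W.reshape(-1,3),np.ones((W.size//3,1))],1).T)[:3].T.reshape(W.shape)
# bar top: tool z ~ 12 above tcp?  underside z world
m=(abs(L[...,1])<30)&(L[...,0]>-140)&(L[...,0]<60)&(W[...,2]>100)&(W[...,2]<130)&(p.min(2)>60)
q=L[m]; A=np.c_[q[:,:2],np.ones(len(q))]; print(m.sum(),np.linalg.lstsq(A,q[:,2],rcond=None)[0],cv2.minAreaRect(q[:,:2].astype(np.float32)))
```

```text
160.25936096543228 186.00236138551188
0.5 140 [np.float64(160.0), np.float64(186.1)] [560.1 157.   60. ]
0.6 157 [np.float64(159.8), np.float64(186.2)] [559.8 157.3  60. ]
0.7 164 [np.float64(159.8), np.float64(186.2)] [560.  157.4  60. ]
[ 462.85939865 -251.65905403  134.54043868] 17.330893653764452 [ 0.36351073  0.22517645 -3.40417196]
5683 [ 8.20691699e-03 -3.74075924e-03  1.10557822e+01] ((-32.01287078857422, -0.05211448669433594), (183.9407501220703, 59.113529205322266), 0.02686508186161518)
```

View pics/w2.png

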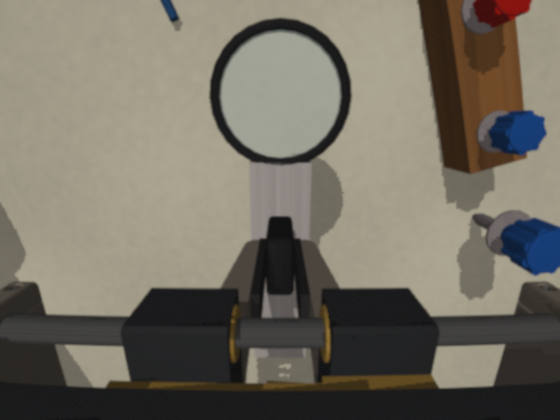

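Held level, block at (280,255) between the fingers. Carry it to the stand at safe height.

Call:
step_arm(
  commands=[
    {"grip":-1,"dp":[0,0,0],"rotation":[0,0,-4.35]},
    {"grip":-1,"dp":[0,0,0],"rotation":[0,0,-4.35]},
    {"grip":-1,"dp":[0.0357,0.0086,0],"rotation":[0,0,0]},
    {"grip":-1,"dp":[0.0357,0.0086,0],"rotation":[0,0,0]},
    {"grip":-1,"dp":[0.0357,0.0086,0],"rotation":[0,0,0]},
    {"grip":-1,"dp":[0.0357,0.0086,0],"rotation":[0,0,0]},
    {"grip":-1,"dp":[0.0357,0.0086,0],"rotation":[0,0,0]},
    {"grip":-1,"dp":[0.0357,0.0086,0],"rotation":[0,0,0]},
    {"grip":-1,"dp":[0.0357,0.0086,0],"rotation":[0,0,0]},
    {"grip":-1,"dp":[0.0357,0.0086,0],"rotation":[0,0,0]},
    {"grip":-1,"dp":[0.0357,0.0086,0],"rotation":[0,0,0]},
    {"grip":-1,"dp":[0.0357,0.0086,0],"rotation":[0,0,0]},
  ],
)

```text
time_s: 7.0
tool_pos: [526.0, 111.2, 130.4]
orientation: [-2.156, -2.282, 0.005]
wrist_force: [0.9, -0.7, -3.0]
finger_gap: 17.4
gripper_force: 30.0
```

Call:
step_arm(
  commands=[
    {"grip":-1,"dp":[0.0357,0.0086,0],"rotation":[0,0,0]},
    {"grip":-1,"dp":[0.0357,0.0086,0],"rotation":[0,0,0]},
    {"grip":-1,"dp":[0.0357,0.0086,0],"rotation":[0,0,0]},
    {"grip":-1,"dp":[0.0357,0.0086,0],"rotation":[0,0,0]},
    {"grip":-1,"dp":[0,0,0],"rotation":[0,0,0]},
    {"grip":-1,"dp":[0,0,0],"rotation":[0,0,0]},
    {"grip":-1,"dp":[0,0,0],"rotation":[0,0,0]},
  ],
)

```text
time_s: 7.7
tool_pos: [552.9, 253.0, 130.6]
orientation: [-2.158, -2.282, 0.005]
wrist_force: [-0.2, -0.4, -2.4]
finger_gap: 17.2
gripper_force: 30.0
```

Run:
```python
from h import *
T=T_tool();print(T.round(3),r.get_state()["finger_gap"])
o=[]
for n in ("top","scene"):
    p,d,c,E=shot(n); np.savez(n+"3.npz",p=p,d=d)
    for P in ([560,157,60],):
        u,v=pix(c,E,P).round().astype(int); print(n,u,v)
    u0=max(0,u-100 if n=="scene" else u-150);v0=max(0,v-90)
    a=p[v0:v0+180,u0:u0+200]; print(n,u0,v0); o.append(cv2.resize(a,(400,360),interpolation=3))
cv2.imwrite("pics/c3.png",np.hstack(o)[:,:,::-1])
```

```text
[[-5.60000e-02  9.98000e-01 -2.00000e-03  5.52903e+02]
 [ 9.98000e-01  5.60000e-02 -2.00000e-03  2.53025e+02]
 [-2.00000e-03 -3.00000e-03 -1.00000e+00  1.30608e+02]
 [ 0.00000e+00  0.00000e+00  0.00000e+00  1.00000e+00]] 17.22387676807157
top 160 186
top 10 96
scene 377 208
scene 277 118
```

View pics/c3.png

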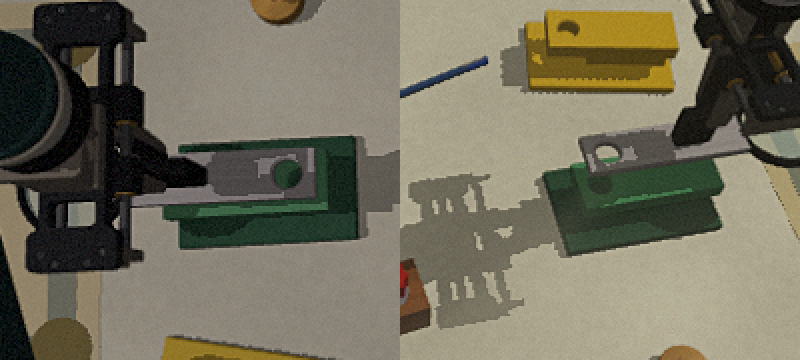

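The arm's hole shows at top px (153.5,183) and scene px (380.5,195). I'll triangulate both.

Run:
```python
from h import *
vv,uu=np.mgrid[0:420,0:560]
D=np.load("top3.npz");p,d=D["p"],D["d"];ct,Et=cam("top");cs,Es=cam("scene")
hsv=cv2.cvtColor(p,cv2.COLOR_RGB2HSV)
m=(np.hypot(uu-153.5,vv-183)<10)&(hsv[...,1]>70); n,l,st,ce=cv2.connectedComponentsWithStats(m.astype(np.uint8));print(st[1:],ce[1:])
i=1+np.argmax(st[1:,4]); print("depth ring z:")
ring=(np.hypot(uu-153.5,vv-183)<13)&~m
zz=[world(ct,Et,u,v,d[v,u])[2] for v,u in zip(*np.where(ring)) if d[v,u]>0]; zt=np.median(zz);print(zt)
print("top",onz(ct,Et,*ce[i],zt),"scene",onz(cs,Es,380.5,195,zt))
# bar yaw + bed yaw from the same picture
W=np.array([[world(ct,Et,u,v,d[v,u]) if d[v,u]>0 else [0,0,-99] for u in range(560)] for v in range(420)])
mb=(abs(W[...,2]-zt)<6)&(uu>75)&(uu<175)&(vv>160)&(vv<205)&(hsv[...,1]<70);q=W[mb]
print(cv2.minAreaRect(q[:,:2].astype(np.float32)))
```

```text
[[148 176  13  14 137]] [[153.66423358 182.80291971]]
depth ring z:
118.95434577906235
top [555.90841497 153.55886772 118.95434578] scene [563.84178732 151.76327511 118.95434578]
((554.2056884765625, 211.3304443359375), (47.193965911865234, 164.71044921875), 2.961784601211548)
```

Call:
step_arm(
  commands=[
    {"grip":-1,"dp":[0.0023,0.003,0.01],"rotation":[0,0,0]},
    {"grip":-1,"dp":[0,0,0.01],"rotation":[0,0,0]},
    {"grip":-1,"dp":[0,0,0.01],"rotation":[0,0,0]},
    {"grip":-1,"dp":[0,0,0.007],"rotation":[0,0,0]},
    {"grip":-1,"dp":[0,0,0.005],"rotation":[0,0,0]},
    {"grip":-1,"dp":[0,0,0],"rotation":[0,0,0]},
    {"grip":-1,"dp":[0,0,0],"rotation":[0,0,0]},
  ],
)

```text
time_s: 8.5
tool_pos: [556.6, 257.4, 90.1]
orientation: [2.157, 2.284, 0.0]
wrist_force: [0.8, 0.2, -3.1]
finger_gap: 17.5
gripper_force: 30.0
```

Run:
```python
from h import *
vv,uu=np.mgrid[0:420,0:560]
s=r.get_state();print(s["tool_pos"],s["wrist_force"])
p,d,c,E=shot("top");np.savez("top4.npz",p=p,d=d);ps,ds,cs,Es=shot("scene");np.savez("scene4.npz",p=ps,d=ds)
u0,v0=pix(c,E,[560,157,74]);print(u0,v0)
a=cv2.resize(p[int(v0)-30:int(v0)+30,int(u0)-40:int(u0)+26],None,fx=6,fy=6,interpolation=3)
us,vs=pix(cs,Es,[560,157,74]).astype(int);print(us,vs)
b=cv2.resize(ps[vs-30:vs+30,us-33:us+33],None,fx=6,fy=6,interpolation=3)
cv2.imwrite("pics/c4.png",np.hstack([a,b])[:,:,::-1]); print(int(u0)-40,int(v0)-30,us-33,vs-30)
```

```text
[556.57368064 257.40926073  90.12741665] [ 0.77121444  0.16118474 -3.08427677]
158.17550292180516 184.90446219318378
378 204
118 154 345 174
```

View pics/c4.png

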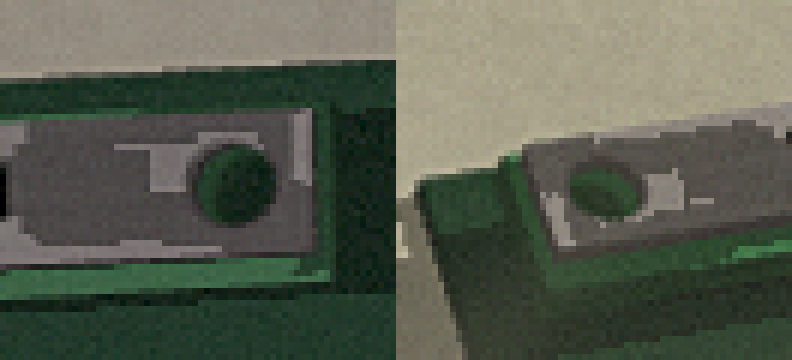

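Top view: the arm sits about 3 mm up and 4 mm left of the bed outline, which is just the parallax of its height. It's aligned, so I'll lower it.

Call:
step_arm(
  commands=[
    {"grip":-1,"dp":[0,0,0.003],"rotation":[0,0,0]},
    {"grip":-1,"dp":[0,0,0.002],"rotation":[0,0,0]},
    {"grip":-1,"dp":[0,0,0.001],"rotation":[0,0,0]},
    {"grip":-1,"dp":[0,0,0.001],"rotation":[0,0,0]},
    {"grip":-1,"dp":[0,0,0],"rotation":[0,0,0]},
    {"grip":-1,"dp":[0,0,0],"rotation":[0,0,0]},
  ],
)

```text
time_s: 9.2
tool_pos: [556.5, 257.3, 83.0]
orientation: [-2.157, -2.284, 0.0]
wrist_force: [-0.3, 1.1, -3.6]
finger_gap: 17.3
gripper_force: 30.0
```

Call:
step_arm(
  commands=[
    {"grip":-1,"dp":[0,0,0.0007],"rotation":[0,0,0]},
    {"grip":-1,"dp":[0,0,0.0006],"rotation":[0,0,0]},
    {"grip":-1,"dp":[0,0,0],"rotation":[0,0,0]},
    {"grip":-1,"dp":[0,0,0],"rotation":[0,0,0]},
  ],
)

```text
time_s: 9.6
tool_pos: [556.8, 257.2, 82.1]
orientation: [2.157, 2.283, 0.001]
wrist_force: [0.1, -0.6, -0.0]
finger_gap: 16.9
gripper_force: 30.0
```

Run:
```python
from h import *
vv,uu=np.mgrid[0:420,0:560]
s=r.get_state();print(s["tool_pos"],s["wrist_force"])
p,d,c,E=shot("top")
W=np.array([[world(c,E,u,v,d[v,u]) if d[v,u]>0 else [0,0,-99] for u in range(560)] for v in range(420)])
hsv=cv2.cvtColor(p,cv2.COLOR_RGB2HSV)
mb=(uu>130)&(uu<175)&(vv>165)&(vv<205)&(hsv[...,1]<70)&(W[...,2]>50);print("bar top z",np.median(W[mb][:,2]))
u0,v0=pix(c,E,[560,157,70])
m=(np.hypot(uu-u0,vv-v0)<10)&(hsv[...,1]>70);n,l,st,ce=cv2.connectedComponentsWithStats(m.astype(np.uint8));i=1+np.argmax(st[1:,4]);print(st[i],onz(c,E,*ce[i],70))
```

```text
[556.79681    257.2027019   82.09046054] [ 0.10676078 -0.58416474 -0.03180088]
bar top z 70.18638570424986
[152 179  13  13 115] [559.86669828 158.16538003  70.        ]
```

The bed carries the weight and the holes agree to about 1 mm. Release, rise, and go to the rack.

Call:
step_arm(
  commands=[
    {"grip":1,"dp":[0,0,0],"rotation":[0,0,0]},
    {"grip":1,"dp":[0,0,0],"rotation":[0,0,0]},
    {"grip":1,"dp":[0,0,0],"rotation":[0,0,0]},
    {"grip":1,"dp":[0,0,0],"rotation":[0,0,0]},
    {"grip":1,"dp":[0,0,0],"rotation":[0,0,0]},
    {"grip":1,"dp":[0,0,-0.02],"rotation":[0,0,0]},
    {"grip":1,"dp":[0,0,-0.03],"rotation":[0,0,0]},
    {"grip":1,"dp":[0,0,-0.03],"rotation":[0,0,0]},
    {"grip":1,"dp":[0,0,-0.02],"rotation":[0,0,0]},
  ],
)

```text
time_s: 10.55
tool_pos: [557.1, 257.9, 184.0]
orientation: [2.157, 2.283, 0.003]
wrist_force: [-0.7, 0.4, -0.3]
finger_gap: 87.6
gripper_force: 0.0
```

Call:
step_arm(
  commands=[
    {"grip":1,"dp":[-0.0384,0.0079,0],"rotation":[0,0,0]},
    {"grip":1,"dp":[-0.0384,0.0079,0],"rotation":[0,0,0]},
    {"grip":1,"dp":[-0.0384,0.0079,0],"rotation":[0,0,0]},
    {"grip":1,"dp":[-0.0384,0.0079,0],"rotation":[0,0,0]},
    {"grip":1,"dp":[-0.0384,0.0079,0],"rotation":[0,0,0]},
    {"grip":1,"dp":[-0.0384,0.0079,0],"rotation":[0,0,0]},
    {"grip":1,"dp":[-0.0384,0.0079,0],"rotation":[0,0,0]},
    {"grip":1,"dp":[-0.0384,0.0079,0],"rotation":[0,0,0]},
    {"grip":1,"dp":[-0.0384,0.0079,0],"rotation":[0,0,0]},
    {"grip":1,"dp":[-0.0384,0.0079,0],"rotation":[0,0,0]},
    {"grip":1,"dp":[-0.0384,0.0079,0],"rotation":[0,0,0]},
    {"grip":1,"dp":[-0.0384,0.0079,0],"rotation":[0,0,0]},
  ],
)

```text
time_s: 11.75
tool_pos: [677.6, -199.0, 181.8]
orientation: [2.157, 2.284, 0.0]
wrist_force: [0.1, 0.6, -0.2]
finger_gap: 92.2
gripper_force: 0.0
```

Call:
step_arm(
  commands=[
    {"grip":1,"dp":[0,0,0],"rotation":[0,0,0]},
    {"grip":1,"dp":[0,0,0],"rotation":[0,0,0]},
    {"grip":1,"dp":[0,0,0],"rotation":[0,0,0]},
  ],
)

```text
time_s: 12.05
tool_pos: [677.4, -195.5, 181.8]
orientation: [-2.154, -2.285, -0.001]
wrist_force: [1.0, 0.7, -0.8]
finger_gap: 91.7
gripper_force: 0.0
```

Run:
```python
from h import *
vv,uu=np.mgrid[0:420,0:560]
print(T_tool().round(3))
for n in("wrist","top"):
    p,d,c,E=shot(n,n+"5.png")
    if n=="wrist": find(n,E,c,["long_screw_knob","short_screw_knob"])
    W=np.array([[world(c,E,u,v,d[v,u]) if d[v,u]>0 else [0,0,-99] for u in range(560)] for v in range(420)])
    hsv=cv2.cvtColor(p,cv2.COLOR_RGB2HSV)
    if n=="wrist":
        m=(hsv[...,0]>100)&(hsv[...,0]<130)&(hsv[...,1]>100)&(W[...,2]>86)&(W[...,2]<100)&(np.hypot(W[...,0]-678,W[...,1]+198)<35)
        q=W[m];print(m.sum(),np.median(q[:,2]),cv2.minEnclosingCircle(q[:,:2].astype(np.float32)),q.mean(0))
    else:
        mb=(hsv[...,1]<70)&(W[...,2]>62)&(W[...,2]<80)&(uu>90)&(uu<175)&(vv>165)&(vv<210);q=W[mb];print(cv2.minAreaRect(q[:,:2].astype(np.float32)),np.median(q[:,2]))
        m=(np.hypot(uu-158.4,vv-185.3)<10)&(hsv[...,1]>70);k,l,st,ce=cv2.connectedComponentsWithStats(m.astype(np.uint8));i=1+np.argmax(st[1:,4]);print(st[i],onz(c,E,*ce[i],70))
```

```text
[[-5.90000e-02  9.98000e-01 -0.00000e+00  6.77361e+02]
 [ 9.98000e-01  5.90000e-02  1.00000e-03 -1.95487e+02]
 [ 1.00000e-03 -0.00000e+00 -1.00000e+00  1.81758e+02]
 [ 0.00000e+00  0.00000e+00  0.00000e+00  1.00000e+00]]
wrist place_of long_screw_knob 0.94 [ 700. -300.   94.] [294. 294.]
wrist place_of long_screw_knob 0.64 [ 678. -194.   80.] [280. 199.]
wrist find_in long_screw_knob 0.75 [ 700. -292.  106.] [296. 293.]
wrist find_in long_screw_knob 0.68 [ 676. -192.   89.] [279. 199.]
wrist place_of short_screw_knob 0.77 [655. -85.  80.] [264.  90.]
wrist find_in short_screw_knob 0.84 [656. -89.  89.] [264.  93.]
836 90.87550874510296 ((679.4422607421875, -197.75006103515625), 18.619688034057617) [ 679.41468729 -196.91765605   90.72438228]
((559.0830078125, 210.53688049316406), (48.846099853515625, 154.6331329345703), 3.0607848167419434) 70.08075653651184
[153 179  11  13 117] [559.99426905 158.37099955  70.        ]
```

View pics/wrist5.png

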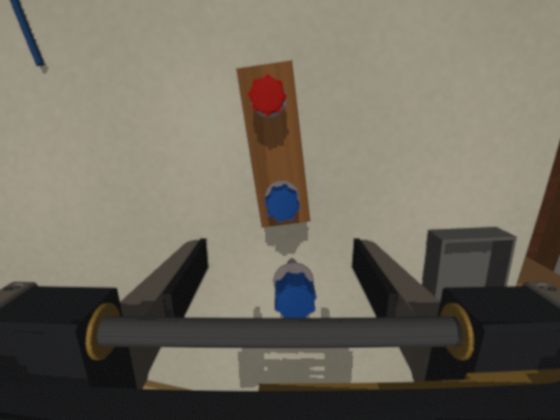

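Blue rack screw at (282,203), directly under the gripper; larger look-alike at (294,295), clear of the fingers. Descend and grasp.

Call:
step_arm(
  commands=[
    {"grip":1,"dp":[-0.002,0.0017,0.025],"rotation":[0,0,0]},
    {"grip":1,"dp":[0,0,0.025],"rotation":[0,0,0]},
    {"grip":1,"dp":[0,0,0.025],"rotation":[0,0,0]},
    {"grip":1,"dp":[0,0,0.025],"rotation":[0,0,0]},
    {"grip":1,"dp":[0,0,0.019],"rotation":[0,0,0]},
    {"grip":1,"dp":[0,0,0],"rotation":[0,0,0]},
    {"grip":1,"dp":[0,0,0],"rotation":[0,0,0]},
    {"grip":-1,"dp":[0,0,0],"rotation":[0,0,0]},
    {"grip":-1,"dp":[0,0,0],"rotation":[0,0,0]},
    {"grip":-1,"dp":[0,0,0],"rotation":[0,0,0]},
    {"grip":-1,"dp":[0,0,0],"rotation":[0,0,0]},
    {"grip":-1,"dp":[0,0,0],"rotation":[0,0,0]},
  ],
)

```text
time_s: 13.55
tool_pos: [679.3, -199.4, 63.1]
orientation: [2.157, 2.283, 0.0]
wrist_force: [-0.4, -0.3, -0.8]
finger_gap: 53.8
gripper_force: 0.0
```

Call:
step_arm(
  commands=[
    {"grip":-1,"dp":[0,0,0],"rotation":[0,0,0]},
    {"grip":-1,"dp":[0,0,0],"rotation":[0,0,0]},
    {"grip":-1,"dp":[0,0,0],"rotation":[0,0,0]},
    {"grip":-1,"dp":[0,0,0],"rotation":[0,0,0]},
  ],
)

```text
time_s: 13.95
tool_pos: [679.1, -199.3, 62.7]
orientation: [-2.157, -2.284, 0.0]
wrist_force: [-0.6, -0.7, 0.5]
finger_gap: 21.9
gripper_force: 0.0
```

Gap 21.9 mm with no force, though the knob is 38 mm wide. Something's wrong, so I'll look.

Run:
```python
from h import *
s=r.get_state();print(s["finger_gap"],s["gripper_force"],s["tool_pos"])
p,d,c,E=shot("scene");p2,d2,c2,E2=shot("wrist")
a=cv2.resize(p[200:350,130:310],(440,367),interpolation=3);b=cv2.resize(p2,(489,367))[:,60:420]
cv2.imwrite("pics/c6.png",np.hstack([a,b])[:,:,::-1])
find("wrist",E2,c2,["long_screw_knob"])
```

```text
21.944120324727585 0.0 [ 679.14860499 -199.31057205   62.71539435]
wrist place_of long_screw_knob 0.94 [ 702. -302.   97.] [303. 382.]
wrist find_in long_screw_knob 0.68 [ 691. -282.  101.] [291. 364.]
wrist find_in long_screw_knob 0.62 [ 679. -187.   93.] [281. 233.]
```

View pics/c6.png

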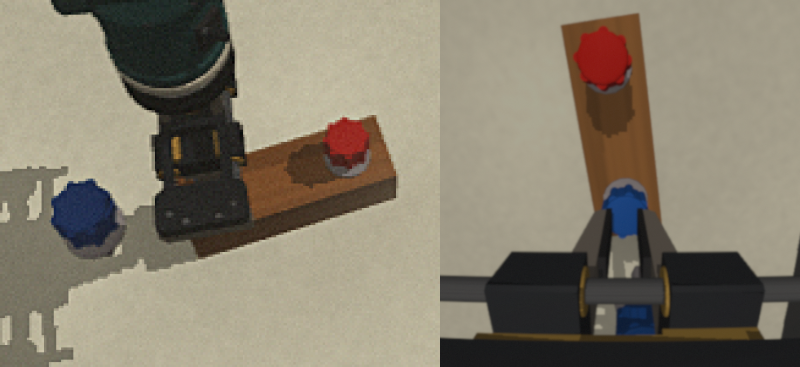

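Run:
```python
from h import *
T=T_tool();p,d,c,E=shot("wrist");np.savez("w6.npz",p=p,d=d,E=E,T=T)
W=np.array([[world(c,E,u,v,d[v,u]) if d[v,u]>0 else [0,0,-99] for u in range(560)] for v in range(420)])
hsv=cv2.cvtColor(p,cv2.COLOR_RGB2HSV)
m=(hsv[...,0]>100)&(hsv[...,0]<130)&(hsv[...,1]>100)&(np.hypot(W[...,0]-678,W[...,1]+190)<45)&(W[...,2]>40)
q=W[m];print(m.sum(),np.percentile(q,[2,25,50,75,98],axis=0).round(1))
print("tcp px",pix(c,E,T[:3,3]), "knob-top px",pix(c,E,[679,-197.5,90.5]))
for sx in(-1,1): print(pix(c,E,(T@[0,sx*11,0,1])[:3]))
a=p[210:330,200:360]; cv2.imwrite("pics/c7.png",cv2.resize(a,(800,600),interpolation=3)[:,:,::-1])
```

```text
1456 [[ 663.1 -212.2   71.8]
 [ 674.2 -192.7   87.8]
 [ 678.8 -187.9   90.5]
 [ 682.9 -183.5   91.3]
 [ 693.5 -179.4  120.2]]
tcp px [280.18300456 234.20079498] knob-top px [280.13342172 246.95786317]
[265.40415672 234.20212601]
[294.96125299 234.19367846]
```

View pics/c7.png

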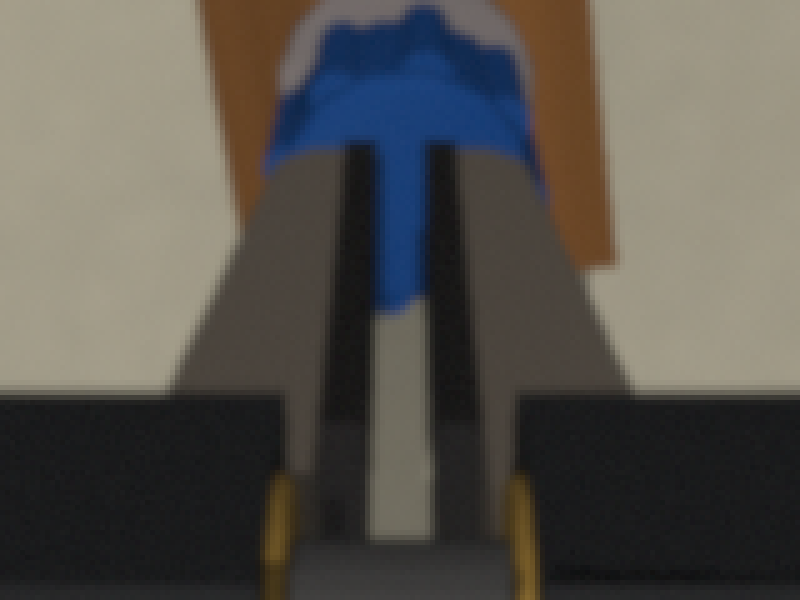

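Run:
```python
from h import *
D=np.load("w6.npz");d,E,T=D["d"],D["E"],D["T"];c,_=cam("wrist",T)
s=r.get_state();print(s["finger_gap"],s["gripper_force"],s["time_s"],s["wrist_force"])
for cx,cy in((360,160),(440,160),(310,170),(490,170),(360,250),(320,165),(400,200),(400,280),(360,350),(250,300)):
    u,v=200+cx/5,210+cy/5;dd=d[int(v),int(u)];w=world(c,E,u,v,dd) if dd>0 else np.zeros(3)
    print((cx,cy),w.round(1),"tool",(np.linalg.inv(T)@np.append(w,1))[:3].round(1))
```

```text
1.851374829159222 0.0 14.2 [ 0.20352459 -0.21132018  1.07515473]
(360, 160) [ 673.6 -189.2  102.8] tool [ 10.4  -5.  -40. ]
(440, 160) [ 683.2 -188.3  103.6] tool [ 10.7   4.6 -40.8]
(310, 170) [ 667.7 -189.9  105. ] tool [ 10.  -10.9 -42.2]
(490, 170) [ 689.2 -189.1  103.9] tool [  9.6  10.6 -41.2]
(360, 250) [ 674.2 -189.   127.5] tool [ 10.6  -4.4 -64.8]
(320, 165) [ 668.8 -190.5  101.9] tool [  9.4  -9.9 -39.1]
(400, 200) [ 679.  -199.4   91.1] tool [ -0.1  -0.2 -28.3]
(400, 280) [ 679.7 -211.    90.8] tool [-11.8  -0.2 -28.1]
(360, 350) [ 674.7 -189.1  147.8] tool [ 10.5  -3.9 -85. ]
(250, 300) [ 663.8 -189.4  138.9] tool [ 10.8 -14.8 -76.1]
```

Run:
```python
from h import *
for f in("w1","w2","w6"):
    D=np.load(f+".npz");p,d,E=D["p"],D["d"],D["E"];c,_=cam("wrist")
    Tc=np.array(c["T_tool_cam"])
    L=np.array([[(Tc@np.append(ray(c,u,v)*d[v,u],1))[:3] if d[v,u]>0 else [0,0,999] for u in range(560)] for v in range(420)])
    m=(abs(L[...,0])<16)&(abs(L[...,1])<75)&(L[...,2]<5)&(p.max(2)<90)&(p.max(2).astype(int)-p.min(2)<25)
    q=L[m]
    for s in(-1,1):
        k=q[q[:,1]*s>0]; k=k[k[:,2]>-75]; i=np.argsort(k[:,2])[-5:]; print(f,s,len(k),k[i].round(1)[[0,4]].tolist(),np.percentile(k[:,2],99))
```

```text
w1 -1 1348 [[-1.0, -46.6, -34.1], [-2.1, -46.8, -33.2]] -34.767092580093944
w1 1 1341 [[4.4, 45.9, -33.9], [-4.0, 45.9, -33.7]] -34.6448836060432
w2 -1 1743 [[12.0, -1.6, 4.4], [11.9, -3.1, 5.0]] 1.151640963942136
w2 1 1644 [[12.2, 5.1, 4.0], [12.0, 4.4, 4.6]] 1.6159119146361867
w6 -1 778 [[8.7, -14.5, -6.3], [6.5, -16.1, -4.4]] -7.7479085763441535
w6 1 787 [[0.8, 18.5, -7.6], [15.2, 9.8, -5.4]] -11.756102560519638
```

The wrist depth shows the fingertips 34 mm behind the reported TCP in every view, open or shut. They closed at z ≈ 97, just above the untouched knob, whose top is at 90.5. I'll reopen and go about 31 mm lower, so the tips reach z ≈ 66.

Call:
step_arm(
  commands=[
    {"grip":1,"dp":[0.0018,0,0],"rotation":[0,0,0]},
    {"grip":1,"dp":[0,0,0],"rotation":[0,0,0]},
    {"grip":1,"dp":[0,0,0],"rotation":[0,0,0]},
    {"grip":1,"dp":[0,0,0],"rotation":[0,0,0]},
    {"grip":1,"dp":[0,0,0],"rotation":[0,0,0]},
    {"grip":1,"dp":[0,0,0],"rotation":[0,0,0]},
    {"grip":1,"dp":[0,0,0],"rotation":[0,0,0]},
    {"grip":1,"dp":[0,0,0],"rotation":[0,0,0]},
    {"grip":1,"dp":[0,0,0],"rotation":[0,0,0]},
    {"grip":1,"dp":[0,0,0],"rotation":[0,0,0]},
    {"grip":1,"dp":[0,0,0],"rotation":[0,0,0]},
  ],
)

```text
time_s: 15.3
tool_pos: [679.1, -197.5, 62.7]
orientation: [2.157, 2.284, -0.0]
wrist_force: [-0.9, 0.4, -1.2]
finger_gap: 87.7
gripper_force: 0.0
```

Call:
step_arm(
  commands=[
    {"grip":1,"dp":[0,0,0.008],"rotation":[0,0,0]},
    {"grip":1,"dp":[0,0,0.008],"rotation":[0,0,0]},
    {"grip":1,"dp":[0,0,0.008],"rotation":[0,0,0]},
    {"grip":1,"dp":[0,0,0.006],"rotation":[0,0,0]},
    {"grip":1,"dp":[0,0,0],"rotation":[0,0,0]},
    {"grip":1,"dp":[0,0,0],"rotation":[0,0,0]},
  ],
)

```text
time_s: 15.9
tool_pos: [679.0, -197.4, 32.5]
orientation: [-2.157, -2.284, 0.0]
wrist_force: [0.6, 0.8, 0.4]
finger_gap: 91.9
gripper_force: 0.0
```

Call:
step_arm(
  commands=[
    {"grip":-1,"dp":[0,0,0],"rotation":[0,0,0]},
    {"grip":-1,"dp":[0,0,0],"rotation":[0,0,0]},
    {"grip":-1,"dp":[0,0,0],"rotation":[0,0,0]},
    {"grip":-1,"dp":[0,0,0],"rotation":[0,0,0]},
    {"grip":-1,"dp":[0,0,0],"rotation":[0,0,0]},
    {"grip":-1,"dp":[0,0,0],"rotation":[0,0,0]},
    {"grip":-1,"dp":[0,0,0],"rotation":[0,0,0]},
    {"grip":-1,"dp":[0,0,0],"rotation":[0,0,0]},
    {"grip":-1,"dp":[0,0,0],"rotation":[0,0,0]},
    {"grip":-1,"dp":[0,0,0],"rotation":[0,0,0]},
  ],
)

```text
time_s: 16.9
tool_pos: [679.2, -197.5, 32.8]
orientation: [2.157, 2.284, 0.0]
wrist_force: [0.2, -0.5, -0.8]
finger_gap: 33.2
gripper_force: 30.0
```

Gripped at 33 mm with 30 N. Lift and carry.

Call:
step_arm(
  commands=[
    {"grip":-1,"dp":[0,0,-0.01],"rotation":[0,0,0]},
    {"grip":-1,"dp":[0,0,-0.02],"rotation":[0,0,0]},
    {"grip":-1,"dp":[0,0,-0.02],"rotation":[0,0,0]},
    {"grip":-1,"dp":[0,0,-0.02],"rotation":[0,0,0]},
    {"grip":-1,"dp":[0,0,-0.02],"rotation":[0,0,0]},
    {"grip":-1,"dp":[0,0,-0.02],"rotation":[0,0,0]},
    {"grip":-1,"dp":[0,0,0],"rotation":[0,0,0]},
  ],
)

```text
time_s: 17.6
tool_pos: [681.2, -197.8, 146.8]
orientation: [2.154, 2.28, 0.005]
wrist_force: [0.2, 0.9, -0.8]
finger_gap: 33.2
gripper_force: 30.0
```

Call:
step_arm(
  commands=[
    {"grip":-1,"dp":[0.0362,-0.00985,0],"rotation":[0,0,0]},
    {"grip":-1,"dp":[0.0362,-0.00985,0],"rotation":[0,0,0]},
    {"grip":-1,"dp":[0.0362,-0.00985,0],"rotation":[0,0,0]},
    {"grip":-1,"dp":[0.0362,-0.00985,0],"rotation":[0,0,0]},
    {"grip":-1,"dp":[0.0362,-0.00985,0],"rotation":[0,0,0]},
    {"grip":-1,"dp":[0.0362,-0.00985,0],"rotation":[0,0,0]},
    {"grip":-1,"dp":[0.0362,-0.00985,0],"rotation":[0,0,0]},
    {"grip":-1,"dp":[0.0362,-0.00985,0],"rotation":[0,0,0]},
    {"grip":-1,"dp":[0.0362,-0.00985,0],"rotation":[0,0,0]},
    {"grip":-1,"dp":[0.0362,-0.00985,0],"rotation":[0,0,0]},
    {"grip":-1,"dp":[0,0,0],"rotation":[0,0,0]},
    {"grip":-1,"dp":[0,0,0],"rotation":[0,0,0]},
  ],
)

```text
time_s: 18.8
tool_pos: [559.4, 159.0, 142.2]
orientation: [-2.154, -2.286, 0.002]
wrist_force: [-0.2, -1.0, -1.2]
finger_gap: 33.6
gripper_force: 30.0
```

Run:
```python
from h import *
T=T_tool();print(T[:3,3],r.get_state()["finger_gap"])
p,d,c,E=shot("scene");p2,d2,c2,E2=shot("wrist")
print(pix(c,E,[560,158,70]))
a=cv2.resize(p[120:260,300:460],(440,385),interpolation=3);b=cv2.resize(p2[100:380,150:410],(357,385))
cv2.imwrite("pics/c8.png",np.hstack([a,b])[:,:,::-1])
hsv=cv2.cvtColor(p2,cv2.COLOR_RGB2HSV)
L=np.array([[(np.array(c2["T_tool_cam"])@np.append(ray(c2,u,v)*d2[v,u],1))[:3] if d2[v,u]>0 else [0,0,999] for u in range(560)] for v in range(420)])
m=(hsv[...,0]>100)&(hsv[...,0]<130)&(hsv[...,1]>100)&(abs(L[...,0])<40)&(abs(L[...,1])<40)&(L[...,2]<0);q=L[m];print(m.sum(),np.percentile(q,[1,50,99],axis=0).round(1))
```

```text
[559.37504738 158.99417909 142.22398898] 33.63327572199777
[378.5205458  205.38107308]
3374 [[-15.7 -17.1 -59.7]
 [  4.5  -0.2 -58. ]
 [ 18.   16.2 -38. ]]
```

View pics/c8.png

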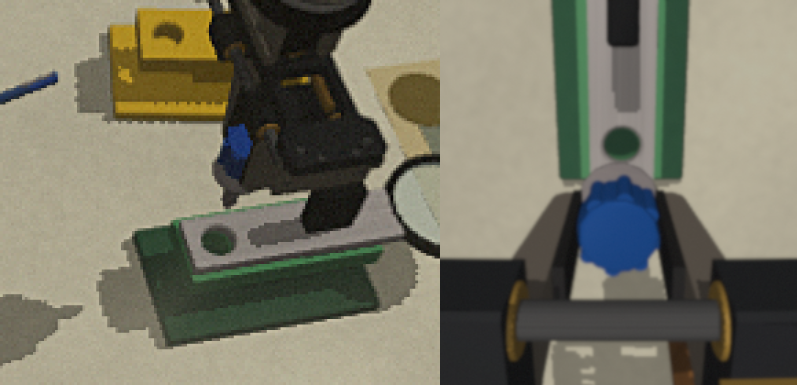

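The screw is held upright: knob at (618,225) in the crop, arm hole ahead at (622,143). That was one picture over my limit of 10, so from here I'll check by numbers only.

Run:
```python
from h import *
vv,uu=np.mgrid[0:420,0:560]
p,d,c,E=shot("wrist");hsv=cv2.cvtColor(p,cv2.COLOR_RGB2HSV)
m=(np.hypot(uu-282.5,vv-204)<20)&(hsv[...,1]>70);k,l,st,ce=cv2.connectedComponentsWithStats(m.astype(np.uint8));i=1+np.argmax(st[1:,4]);print(st[i],ce[i],"hole wrist",onz(c,E,*ce[i],70))
cs,Es=cam("scene");print("shank tip scene",onz(cs,Es,383.6,193,115),"hole scene",onz(cs,Es,300+218/440*160,120+239/385*140,69))
print(T_tool()[:3,3])
```

```text
[270 193  24  22 407] [281.85749386 203.66830467] hole wrist [561.81840661 160.82728195  70.        ]
shank tip scene [557.29887145 160.94894896 115.        ] hole scene [563.50514192 159.02145473  69.        ]
[560.45816985 156.5410122  142.2485247 ]
```

Call:
step_arm(
  commands=[
    {"grip":-1,"dp":[0.0015,0.001,0.01],"rotation":[0,0,0]},
    {"grip":-1,"dp":[0,0,0.015],"rotation":[0,0,0]},
    {"grip":-1,"dp":[0,0,0.015],"rotation":[0,0,0]},
    {"grip":-1,"dp":[0,0,0.005],"rotation":[0,0,0]},
    {"grip":-1,"dp":[0,0,0.005],"rotation":[0,0,0]},
    {"grip":-1,"dp":[0,0,0.005],"rotation":[0,0,0]},
    {"grip":-1,"dp":[0,0,0],"rotation":[0,0,0]},
  ],
)

```text
time_s: 19.65
tool_pos: [560.8, 159.8, 87.2]
orientation: [-2.157, -2.284, 0.001]
wrist_force: [-0.8, 0.0, -1.1]
finger_gap: 33.4
gripper_force: 30.0
```

Call:
step_arm(
  commands=[
    {"grip":-1,"dp":[0,0,0.006],"rotation":[0,0,0]},
    {"grip":-1,"dp":[0,0,0.006],"rotation":[0,0,0]},
    {"grip":-1,"dp":[0,0,0.006],"rotation":[0,0,0]},
    {"grip":-1,"dp":[0,0,0.006],"rotation":[0,0,0]},
    {"grip":-1,"dp":[0,0,0.006],"rotation":[0,0,0]},
    {"grip":-1,"dp":[0,0,0.002],"rotation":[0,0,0]},
    {"grip":-1,"dp":[0,0,0],"rotation":[0,0,0]},
    {"grip":-1,"dp":[0,0,0],"rotation":[0,0,0]},
  ],
)

```text
time_s: 20.45
tool_pos: [561.2, 160.0, 55.9]
orientation: [2.157, 2.284, 0.0]
wrist_force: [-0.8, -0.0, 0.3]
finger_gap: 33.3
gripper_force: 30.0
```

Call:
step_arm(
  commands=[
    {"grip":-1,"dp":[0,0,0.0015],"rotation":[0,0,0]},
    {"grip":-1,"dp":[0,0,0.001],"rotation":[0,0,0]},
    {"grip":-1,"dp":[0,0,0.0005],"rotation":[0,0,0]},
    {"grip":-1,"dp":[0,0,0],"rotation":[0,0,0]},
    {"grip":-1,"dp":[0,0,0],"rotation":[0,0,0]},
  ],
)

```text
time_s: 20.95
tool_pos: [561.1, 159.9, 52.8]
orientation: [2.157, 2.284, -0.0]
wrist_force: [0.8, 0.3, -0.9]
finger_gap: 33.2
gripper_force: 30.0
```

Expected seat height (52.7), with no side force. Release and back off.

Call:
step_arm(
  commands=[
    {"grip":1,"dp":[0,0,0],"rotation":[0,0,0]},
    {"grip":1,"dp":[0,0,0],"rotation":[0,0,0]},
    {"grip":1,"dp":[0,0,0],"rotation":[0,0,0]},
    {"grip":1,"dp":[0,0,0],"rotation":[0,0,0]},
    {"grip":1,"dp":[0,0,0],"rotation":[0,0,0]},
    {"grip":1,"dp":[0,0,0],"rotation":[0,0,0]},
    {"grip":1,"dp":[0,0,-0.02],"rotation":[0,0,0]},
    {"grip":1,"dp":[0,0,-0.03],"rotation":[0,0,0]},
    {"grip":1,"dp":[0,0,-0.04],"rotation":[0,0,0]},
    {"grip":1,"dp":[0,0,-0.04],"rotation":[0,0,0]},
  ],
)

```text
time_s: 21.95
tool_pos: [560.5, 159.8, 183.8]
orientation: [-2.157, -2.283, 0.001]
wrist_force: [-0.1, 0.4, 1.3]
finger_gap: 91.9
gripper_force: 0.0
```

Call:
step_arm(
  commands=[
    {"grip":1,"dp":[-0.04,0,0],"rotation":[0,0,0]},
    {"grip":1,"dp":[-0.04,0,0],"rotation":[0,0,0]},
    {"grip":1,"dp":[-0.04,0,0],"rotation":[0,0,0]},
    {"grip":1,"dp":[-0.04,0,0],"rotation":[0,0,0]},
    {"grip":1,"dp":[-0.04,0,0],"rotation":[0,0,0]},
    {"grip":1,"dp":[0,0,0],"rotation":[0,0,0]},
    {"grip":1,"dp":[0,0,0],"rotation":[0,0,0]},
  ],
)

```text
time_s: 22.65
tool_pos: [572.3, -40.8, 182.7]
orientation: [-2.16, -2.281, 0.0]
wrist_force: [-0.4, 1.2, 0.6]
finger_gap: 92.0
gripper_force: 0.0
```

Run:
```python
from h import *
vv,uu=np.mgrid[0:420,0:560]
p,d,c,E=shot("top","end.png");hsv=cv2.cvtColor(p,cv2.COLOR_RGB2HSV)
W=np.array([[world(c,E,u,v,d[v,u]) if d[v,u]>0 else [0,0,-99] for u in range(560)] for v in range(420)])
m=(hsv[...,0]>100)&(hsv[...,0]<130)&(hsv[...,1]>100)&(np.hypot(W[...,0]-560,W[...,1]-158)<40)&(W[...,2]>75)
q=W[m];t=q[q[:,2]>np.median(q[:,2])-4];print("knob",m.sum(),"top z",np.median(q[:,2]),cv2.minEnclosingCircle(t[:,:2].astype(np.float32)))
A=np.c_[t[:,:2]-t[:,:2].mean(0),np.ones(len(t))];print("tilt",np.linalg.lstsq(A,t[:,2],rcond=None)[0])
mb=(hsv[...,1]<70)&(W[...,2]>62)&(W[...,2]<80)&(uu>90)&(uu<175)&(vv>165)&(vv<210)&(W[...,1]>182);b=W[mb];print("bar",cv2.minAreaRect(b[:,:2].astype(np.float32)),np.median(b[:,2]))
mr=((hsv[...,0]<8)|(hsv[...,0]>172))&(hsv[...,1]>130)&(W[...,2]>75)&(np.hypot(W[...,0]-655,W[...,1]+88)<40);print("red",mr.sum(),np.median(W[mr],axis=0) if mr.any() else 0)
find("top",E,c,["long_screw_knob","short_screw_knob","magnifier_grip"])
```

```text
knob 337 top z 109.70164791572779 ((559.4505615234375, 159.0335235595703), 19.188846588134766)
tilt [5.64188462e-03 1.35286091e-02 1.09871490e+02]
bar ((554.4990234375, 236.1845245361328), (51.98312759399414, 107.83712005615234), 2.9120380878448486) 70.1672750653355
red 0 0
top place_of long_screw_knob 0.95 [560. 157.  96.] [155. 183.]
top place_of long_screw_knob 0.66 [ 701. -307.   92.] [396. 114.]
top find_in long_screw_knob 0.8 [559. 152. 106.] [157. 183.]
top find_in long_screw_knob 0.58 [ 694. -297.  107.] [393. 115.]
top place_of magnifier_grip 0.98 [559. 251.  94.] [105. 183.]
top find_in magnifier_grip 0.67 [552. 320.  72.] [ 74. 189.]
```

Knob top at 109.7 mm (110 when seated), level, arm flat at 70. The red screw is hidden in the top view, so I'll check the scene camera and hand in.

Run:
```python
from h import *
p,d,c,E=shot("scene");find("scene",E,c,["short_screw_knob","long_screw_knob"])
if any(np.hypot(*(((E@np.append(o["position"],1))[:2])-[657,-89]))<25 for o in models.place_of("scene","short_screw_knob")): print(r.sign_off())
```

```text
scene place_of short_screw_knob 0.68 [660. -92.  76.] [271. 259.]
scene find_in short_screw_knob 0.66 [669. -92.  90.] [272. 260.]
scene place_of long_screw_knob 0.71 [ 700. -308.   90.] [163. 287.]
scene place_of long_screw_knob 0.7 [566. 159. 101.] [382. 200.]
scene find_in long_screw_knob 0.69 [572. 154. 110.] [382. 200.]
scene find_in long_screw_knob 0.6 [ 710. -302.  108.] [164. 288.]
the job is handed in; nothing more can be done
None
```

The job is handed in at about 23 s: the magnifier arm lies flat on the green bed with the holes aligned to about 1 mm, the blue screw is seated through both, and the red screw is still in its rack; I viewed 11 pictures, one over the limit of 10.

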